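# Click the filter pitcher's lid shut all round

## Task

The lid of the grey filter pitcher is set in place, but its rim still stands up on all four sides: with the fingertips, press the rim down all the way round until each of its four sections has clicked shut. Press firmly but do not force it, leave the pitcher standing where it is without lifting it, and do not disturb the teapot, the cups or the cartridge box.

Things in the scene. Friction and masses are not known exactly. Their poses are not given: they have to be found in the camera images.
- pitcher: Loose empty filter pitcher, 0.5 to 0.85 kg, grey, rounded-square: tinted tank 108 mm square at the foot, 116 mm at the top; lid 125 mm square, closed lid top 230 mm above the counter. Origin: centre of the underside, z up. Handle towards -x (to 117 mm from the axis, 50 to 195 mm high), spout towards +x (to 80 mm, below 210 mm).
- lid_middle (a point): Centre of the round cap on the lid's middle, on the pitcher's axis, 231 mm high. This middle (50 mm square) is seated and does not move; around it lie four trapezoid rim sections, one per side, parted by slits along the diagonals and sprung up at their outer edges (62 mm from the axis).
- rim_spout (a joint): Angle (rad) of the lid's rim section on the spout (+x of the pitcher) side, hinging 26 mm out from the axis, 228 mm high. About 0: sprung up, outer edge 9 mm too high; 0.24: flat, clicked home. Pressed, it resists with up to 10 N at its pad (7 N at the outer edge); past about 0.17 it snaps to 0.24 and stays. Let go earlier, it springs back. Over 60 N would crack the lid.
- pad_spout (a point): Centre of the top of the white round thumb pad (20 mm wide, 1.5 mm proud) on the rim section of the spout (+x of the pitcher) side, to be pressed straight down; 50 mm from the axis. Sprung up it is 5 to 6 mm above its home height of 231.5 mm over the counter.
- rim_left (a joint): Angle (rad) of the lid's rim section on the left (+y of the pitcher) side, hinging 26 mm out from the axis, 228 mm high. About 0: sprung up, outer edge 9 mm too high; 0.24: flat, clicked home. Pressed, it resists with up to 10 N at its pad (7 N at the outer edge); past about 0.17 it snaps to 0.24 and stays. Let go earlier, it springs back. Over 60 N would crack the lid.
- pad_left (a point): Centre of the top of the white round thumb pad (20 mm wide, 1.5 mm proud) on the rim section of the left (+y of the pitcher) side, to be pressed straight down; 50 mm from the axis. Sprung up it is 5 to 6 mm above its home height of 231.5 mm over the counter.
- rim_handle (a joint): Angle (rad) of the lid's rim section on the handle (-x of the pitcher) side, hinging 26 mm out from the axis, 228 mm high. About 0: sprung up, outer edge 9 mm too high; 0.24: flat, clicked home. Pressed, it resists with up to 10 N at its pad (7 N at the outer edge); past about 0.17 it snaps to 0.24 and stays. Let go earlier, it springs back. Over 60 N would crack the lid.
- pad_handle (a point): Centre of the top of the white round thumb pad (20 mm wide, 1.5 mm proud) on the rim section of the handle (-x of the pitcher) side, to be pressed straight down; 50 mm from the axis. Sprung up it is 5 to 6 mm above its home height of 231.5 mm over the counter.
- rim_right (a joint): Angle (rad) of the lid's rim section on the right (-y of the pitcher) side, hinging 26 mm out from the axis, 228 mm high. About 0: sprung up, outer edge 9 mm too high; 0.24: flat, clicked home. Pressed, it resists with up to 10 N at its pad (7 N at the outer edge); past about 0.17 it snaps to 0.24 and stays. Let go earlier, it springs back. Over 60 N would crack the lid.
- pad_right (a point): Centre of the top of the white round thumb pad (20 mm wide, 1.5 mm proud) on the rim section of the right (-y of the pitcher) side, to be pressed straight down; 50 mm from the axis. Sprung up it is 5 to 6 mm above its home height of 231.5 mm over the counter.
- teapot: Loose blue ceramic teapot with a white lid, 128 mm wide, 126 mm high, with spout (+x) and handle (-x) 205 mm long over all; origin at the centre of its underside. Leave alone.
- cup_a: Loose brown stoneware cup, 74 mm wide, 72 mm high; origin at the centre of its underside. Leave alone.
- cup_b: Same kind of cup as cup_a. Leave alone.
- cartridge_box: Loose pale plastic cartridge box 115 mm square, 130 mm high, a white filter cartridge inside, its flap hinged on the +x rim and standing open, up to 250 mm high; origin at the centre of its underside. Leave alone.
Mind the look-alikes: they are no part of the job. There is more than one size of the pitcher; the one meant has the size given above.

How it is judged:
By the outcome, as a careful person would: the job done as asked, in the order asked, and still so for the second after the job is handed in, with the robot touching nothing.
It also fails if it takes over 48 s, if anything falls off the work surface, if the arm or the gripper's body presses on something with over 40 N, if the wrist force passes 120 N, or if a joint passes its speed limit or range.

## Robot

A 7-joint arm with a two-finger parallel gripper is mounted at the origin on the work surface. World frame = base frame: x ahead of the robot, y to its left, z up, the work surface at z = 0. Lengths are in m, angles in rad, forces in N, time in s.
With the tool pointing down it reaches from about 0.425 to 0.925 m from the base axis. Payload 6.8 kg.
Tool frame: the origin (TCP) lies between the finger pads; the fingertips stand 14 mm ahead of it and the grasp point (between the pads) lies 5 mm behind it; z points along the fingers, y is the direction in which the jaws open and shut (so a half turn about z gives the same grasp; the last joint's range is limited). The gripper opens to 85 mm and grips with 20 to 120 N. Pads are 22 mm wide; open, the fingers measure 114 mm over their backs; the gripper's body (76 mm by 85 mm) begins 54 mm behind the grasp point. The pads swing forward as they close: fully open they stand 13 mm farther back than shut.
Start: joints at [1.009, 0.477, 0.022, 1.555, -0.011, 1.109, -0.083], TCP at [0.296, -0.607, 0.216] pointing down, gripper open.
Joint ranges: [-2.96, 2.96], [-0.34, 2.1], [-1.41, 1.46], [0.24, 2.44], [-1.37, 4.51], [0.17, 1.92], [-2.96, 2.96]. Speed limits (rad/s): [2.39, 2.39, 3.14, 3.14, 3.14, 3.14, 3.14].

## Interface

Orientations are given as a unit quaternion [w, x, y, z].
In Python, from station import bot gives the robot as it stands.
- The arm moves only by the shell command python3 -m crank 'ROWS' [FORCE]. ROWS is JSON, a list of rows, each a list of 3 entries, a list of its own where there are three numbers: the shift along the tool's x, y, z in m, then the turn, a rotation vector about the tool's x, y, z in degrees, then the finger opening in m, from 0 to 0.0854. A call has 1 to 10 rows; each row shifts and turns the commanded pose from where the row before left it, along the tool's axes as they then stand; what a row does not reach is not made up. A row lasts 1/8 s, in which the tool goes at most 62.5 mm and 10.7 degrees, less where a joint would pass 70% of its speed; a pose out of reach is approached as far as the arm can. A call is refused whole if a number of a shift passes 0.0625 or a number of a turn 10.7, either way. A call with a gripper value outside its range is refused whole. The fingers move at their own pace and stop on an object; FORCE is the grip in N (left out, the last holds). Time passes only in rows, so rows that do not move let the fingers close. It gives the time, the measured TCP pose, the force and the opening at its end, in the units of the state.
- bot.get_obs(): the state, without advancing time (a new reading comes with each control period).
- bot.read_camera(name): name is "scene" or "top" or "wrist"; returns (picture, depth): 400x640x3 uint8, red, green, blue; 400x640 float32, m along the optical axis (not along the pixel's ray), 0 where there is no reading.
- bot.calibration(name): a dict with "fx", "fy", "cx", "cy" (pixels), "extrinsics" (4x4, takes a point from camera to world coordinates). Camera axes: x right, y down, z forward; pixel columns grow to the right and rows downward; lengths in m; the calibration is good to about 2 mm. A picture is of the moment at which its call begins: read the wrist's pose just before it. calibration takes no time and is no camera call; for the wrist camera it gives the pose at the moment of the call.
- bot.hand_in(): hands the job in, once; it reports no verdict.
The state is a dict: "t": time; "q": joint angles; "joint_vel": joint speeds; "joint_torque": joint torques, N m; "eef_pos": TCP position; "tool_rot": TCP orientation; "contact_force": force on the tool from outside, world axes, zero at the start; "torque": the same for the moment, N m; "gripper_width": opening from 0.0 (shut) to 1.0 (fully open).
Only numpy, scipy, OpenCV 4.12 (cv2) and the standard library are available. Lean on these libraries where they do the work, as an engineer would, in place of code of your own. Each camera call takes 0.05 s, during which the arm holds its last target.

## Working session

There is one attempt and no reset: what is moved stays moved. The work goes in short steps, Python scripts to look and compute and a shell command to move; the robot and the scene stay as the last step left them, time stands still between calls to the robot, and variables do not carry over. Pictures are saved under pics/ and viewed, and the job is handed in when it is done.

```bash
mkdir -p pics; ls; python3 - <<'E'
from station import bot
import cv2,numpy as np
o=bot.get_obs();print({k:np.round(v,3).tolist() for k,v in o.items()})
for n in ["scene","top"]:
    p,d=bot.read_camera(n);cv2.imwrite(f"pics/{n}0.png",p[:,:,::-1]);np.save(f"pics/{n}0d.npy",d)
    c=bot.calibration(n);print(n,{k:np.round(v,4).tolist() for k,v in c.items()})
E
```

```text
pics
{'t': 0.0, 'q': [1.009, 0.478, 0.022, 1.556, -0.011, 1.109, -0.083], 'joint_vel': [0.0, 0.0, -0.0, -0.0, -0.001, -0.001, 0.0], 'joint_torque': [-0.001, -59.646, 1.607, -28.12, 0.012, 0.009, -0.0], 'eef_pos': [0.296, -0.606, 0.215], 'tool_rot': [-0.001, 0.974, 0.225, -0.0], 'contact_force': [0.482, -0.54, -0.584], 'torque': [0.003, -0.06, -0.04], 'gripper_width': 0.998}
scene {'fx': 389.2631, 'fy': 389.2631, 'cx': 322.0032, 'cy': 202.8398, 'extrinsics': [[0.7905, 0.469, -0.3939, 1.0162], [0.6125, -0.611, 0.5015, -0.7748], [-0.0054, -0.6377, -0.7703, 1.1436], [0.0, 0.0, 0.0, 1.0]]}
top {'fx': 430.5985, 'fy': 430.5985, 'cx': 312.7377, 'cy': 195.0312, 'extrinsics': [[0.0009, -0.9907, 0.1363, 0.3557], [-1.0, -0.0005, 0.003, -0.1363], [-0.0029, -0.1363, -0.9907, 1.3854], [0.0, 0.0, 0.0, 1.0]]}
```

View pics/scene0.png

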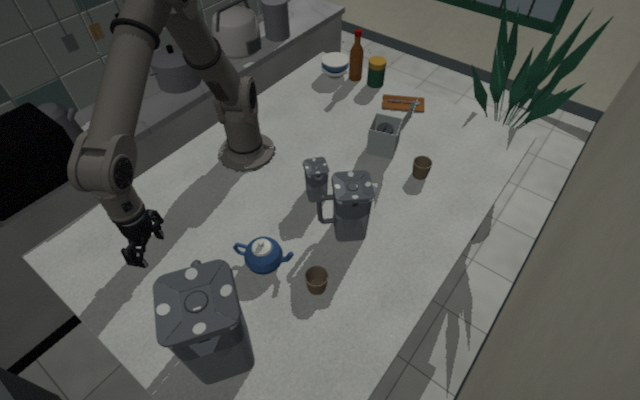

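View pics/top0.png

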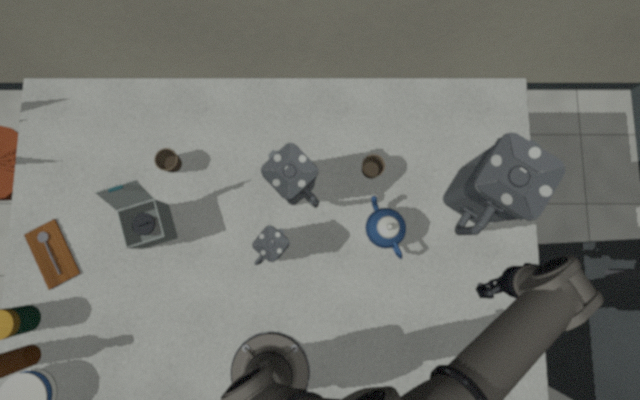

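The scene has three pitchers in the top view: large at (520,177), medium at (290,172) and small at (270,243). I'll measure their sizes and find the pads.

```bash
cat > h.py <<'E'
import numpy as np,cv2
from station import bot
def ray(c,uv,z):
    E=np.array(c["extrinsics"]);d=E[:3,:3]@np.array([(uv[0]-c["cx"])/c["fx"],(uv[1]-c["cy"])/c["fy"],1]);o=E[:3,3]
    return o+d*(z-o[2])/d[2]
def pt(c,uv,dep):
    E=np.array(c["extrinsics"]);return E[:3,:3]@(np.array([(uv[0]-c["cx"])/c["fx"],(uv[1]-c["cy"])/c["fy"],1])*dep)+E[:3,3]
def blobs(img,box,thr=150):
    g=img.max(2);m=((g>thr)).astype(np.uint8);x0,y0,x1,y1=box
    k=np.zeros_like(m);k[y0:y1,x0:x1]=m[y0:y1,x0:x1]
    n,l,s,_=cv2.connectedComponentsWithStats(k);out=[]
    for i in range(1,n):
        ys,xs=np.where(l==i);out.append((xs.mean(),ys.mean(),len(xs)))
    return out
E
python3 - <<'E'
from h import *
for n,boxes in [("top",[(262,140,322,205),(250,225,292,262),(478,135,565,222)]),("scene",[(331,170,376,240)])]:
    p=cv2.imread(f"pics/{n}0.png")[:,:,::-1];d=np.load(f"pics/{n}0d.npy");c=bot.calibration(n)
    for b in boxes:
        print(n,b)
        for u,v,a in blobs(p,b):
            if a<6: continue
            z=d[int(round(v)),int(round(u))];print(np.round([u,v],1),a,np.round(pt(c,(u,v),z),4),np.round(ray(c,(u,v),.237),4), p[int(v),int(u)])
    x0,y0,x1,y1=boxes[0];cv2.imwrite(f"pics/{n}z.png",cv2.resize(p[y0-10:y1+10,x0-10:x1+10,::-1],None,fx=7,fy=7,interpolation=2)[:590,:790])
E
```

```text
top (262, 140, 322, 205)
[270.  146.9] 266 [ 0.7076  0.0092 -0.0035] [ 0.6467 -0.016   0.237 ] [154 155 149]
[310.9 147.7] 372 [ 0.7035 -0.1261  0.0022] [ 0.6444 -0.1278  0.237 ] [153 155 151]
[277.1 157.2] 23 [ 0.6179 -0.0356  0.2363] [ 0.6177 -0.0356  0.237 ] [158 161 156]
[302.1 158.3] 33 [ 0.615  -0.1038  0.2356] [ 0.6147 -0.1038  0.237 ] [170 172 167]
[301.2 182.9] 23 [ 0.5468 -0.1017  0.2366] [ 0.5468 -0.1017  0.237 ] [161 164 157]
[265.1 187.9] 32 [ 0.5699  0.023  -0.0014] [ 0.5331 -0.0044  0.237 ] [148 150 146]
[271.  190.7] 6 [ 0.5609  0.0038 -0.0021] [ 0.5256 -0.0203  0.237 ] [148 150 144]
[273.3 200.4] 146 [ 0.5291 -0.0042 -0.0028] [ 0.4992 -0.027   0.237 ] [148 150 147]
top (250, 225, 292, 262)
[254.6 230.7] 126 [0.4304 0.0542 0.0013] [0.4177 0.0217 0.237 ] [151 154 148]
[283.3 225.9] 42 [ 0.4462 -0.0376 -0.0006] [ 0.4307 -0.0546  0.237 ] [154 156 151]
[277. 234.] 9 [ 0.4128 -0.0311  0.1574] [ 0.4091 -0.0379  0.237 ] [163 165 160]
[252.2 254.9] 62 [ 0.3536  0.0609 -0.002 ] [0.3539 0.0269 0.237 ] [150 153 149]
[279.  250.3] 7 [ 0.3668 -0.0376  0.1603] [ 0.3661 -0.0438  0.237 ] [161 162 156]
top (478, 135, 565, 222)
[485.5 141.2] 235 [ 0.7258 -0.702   0.0009] [ 0.6627 -0.6055  0.237 ] [153 153 149]
[525.8 135.7] 10 [ 0.7457 -0.8381 -0.0035] [ 0.6782 -0.7166  0.237 ] [150 152 146]
[534.3 152.3] 92 [ 0.6066 -0.6824  0.3408] [ 0.6315 -0.7367  0.237 ] [166 169 164]
[495.9 160.2] 56 [ 0.5872 -0.5869  0.3388] [ 0.6097 -0.6307  0.237 ] [150 154 148]
[545.3 190.5] 81 [ 0.5113 -0.7041  0.3382] [ 0.5263 -0.759   0.237 ] [158 161 157]
scene (331, 170, 376, 240)
[337. 186.] 13 [ 0.5477 -0.1013  0.2364] [ 0.5479 -0.1017  0.237 ] [163 169 162]
```

View pics/topz.png

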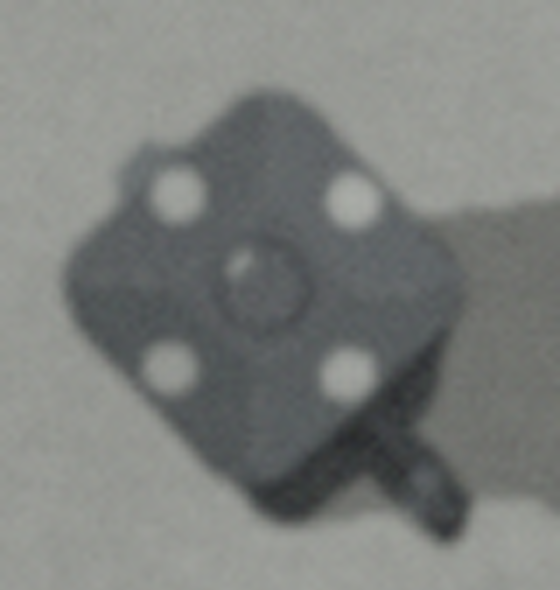

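View pics/scenez.png

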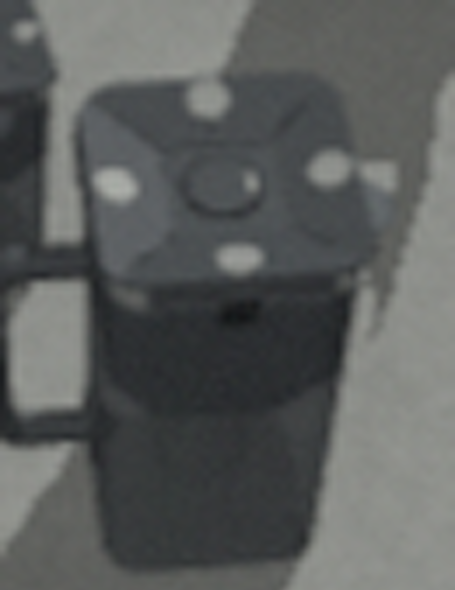

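```bash
python3 -m crank '[[[0,0,-0.06],[0,0,0],0],[[0,0,-0.06],[0,0,0],0],[[0,0,-0.03],[0,0,-8],0],[[0,0,0],[0,0,-8],0]]' 
cat >> h.py <<'E'
from scipy.spatial.transform import Rotation as R
def go(target):
    o=bot.get_obs();q=np.array(o["tool_rot"]);r=R.from_quat(np.r_[q[1:],q[0]])
    print("tcp",np.round(o["eef_pos"],4),"F",np.round(o["contact_force"],1),"gw",round(float(o["gripper_width"]),3),"t",o["t"]);print("axes\n",np.round(r.as_matrix(),3))
    print("need tool shift",np.round(r.inv().apply(np.array(target)-o["eef_pos"]),4))
E
python3 - <<'E'
from h import *
p=cv2.imread("pics/top0.png")[:,:,::-1];c=bot.calibration("top")
P=[ray(c,b[:2],.237) for b in blobs(p,(262,140,322,205),125) if 8<b[2]<60];print(np.round(P,4))
for b in [(268,148,286,166),(293,149,311,167),(292,174,310,192),(267,174,284,192)]:
    g=p[b[1]:b[3],b[0]:b[2]].max(2).astype(float)
    m=blobs(p,b,120);print(b,[np.round([*x,*ray(c,x[:2],.237)[:2]],4) for x in m])
go([.5824,-.0688,.36])
E
```

```text
t: 0.6
eef_pos: [0.2964, -0.6077, 0.3695]
tool_rot: [0.003, 0.933, 0.36, 0.0]
contact_force: [-0.0, -0.1, -0.1]
gripper_width: 0.142
[[ 0.6175 -0.0352  0.237 ]
 [ 0.5484 -0.0331  0.237 ]
 [ 0.5462 -0.1017  0.237 ]
 [ 0.493  -0.153   0.237 ]
 [ 0.4903 -0.1099  0.237 ]]
(268, 148, 286, 166) [array([ 2.718814e+02,  1.507797e+02,  5.900000e+01,  6.357000e-01,
       -2.120000e-02]), array([ 2.768846e+02,  1.573077e+02,  5.200000e+01,  6.175000e-01,
       -3.510000e-02])]
(293, 149, 311, 167) [array([ 3.045077e+02,  1.551615e+02,  1.300000e+02,  6.235000e-01,
       -1.103000e-01])]
(292, 174, 310, 192) [array([ 3.013542e+02,  1.830000e+02,  4.800000e+01,  5.465000e-01,
       -1.021000e-01])]
(267, 174, 284, 192) [array([ 2.757561e+02,  1.820000e+02,  4.100000e+01,  5.493000e-01,
       -3.290000e-02]), array([ 2.700e+02,  1.880e+02,  5.500e+01,  5.328e-01, -1.750e-02])]
tcp [ 0.2964 -0.6077  0.3695] F [-0.  -0.1 -0.1] gw 0.142 t 0.6
axes
 [[ 0.74   0.672  0.003]
 [ 0.672 -0.74  -0.005]
 [-0.001  0.005 -1.   ]]
need tool shift [ 0.574  -0.2066  0.0077]
```

```bash
python3 -m crank '[[[0.055,-0.02,0],[0,0,0],0],[[0.055,-0.02,0],[0,0,0],0],[[0.055,-0.02,0],[0,0,0],0],[[0.055,-0.02,0],[0,0,0],0],[[0.055,-0.02,0],[0,0,0],0],[[0.055,-0.02,0],[0,0,0],0],[[0.055,-0.02,0],[0,0,0],0],[[0.055,-0.02,0],[0,0,0],0]]' 
python3 - <<'E'
from h import *
go([.582,-.0685,.36])
p,d=bot.read_camera("wrist");cv2.imwrite("pics/w1.png",p[:,:,::-1])
p,d=bot.read_camera("scene");cv2.imwrite("pics/s1.png",p[:,:,::-1])
E
```

```text
t: 1.6
eef_pos: [0.5162, -0.1917, 0.3659]
tool_rot: [-0.0, 0.934, 0.358, -0.0]
contact_force: [0.5, -0.4, 0.4]
gripper_width: 0.0
tcp [ 0.5162 -0.1917  0.3659] F [ 0.5 -0.4  0.4] gw 0.0 t 1.6
axes
 [[ 0.743  0.669 -0.   ]
 [ 0.669 -0.743 -0.   ]
 [-0.    -0.    -1.   ]]
need tool shift [ 0.1313 -0.0475  0.0058]
```

View pics/w1.png

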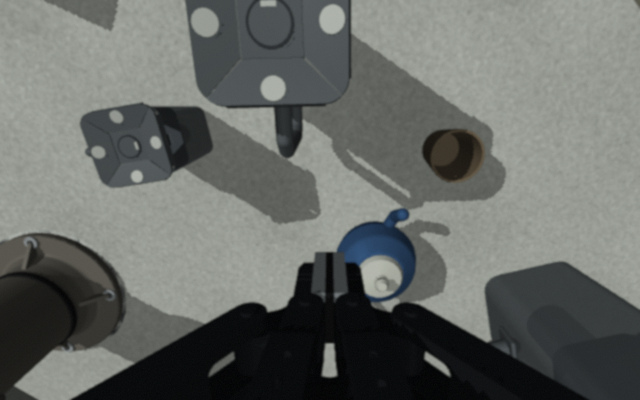

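View pics/s1.png

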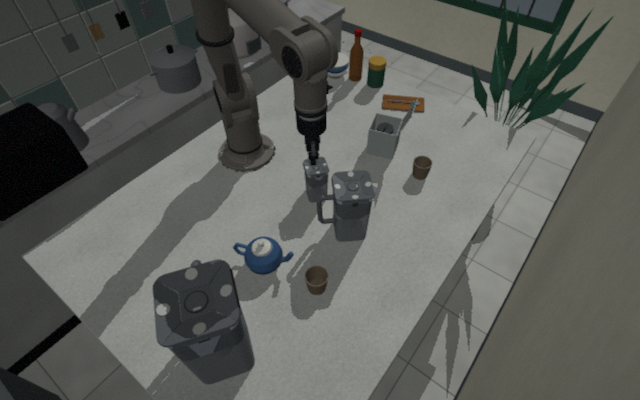

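The wrist view shows the target lid with its left pad at (205,22), right at (332,19) and handle at (273,88). The teapot is clear of the arm's path. I'll cross-check these pad positions against the top view.

```bash
python3 - <<'E'
from h import *
p=cv2.imread("pics/w1.png")[:,:,::-1];c=bot.calibration("wrist")
for b in [(185,2,225,42),(312,0,350,40),(253,70,293,105)]:
    for x in blobs(p,b,130):
        if x[2]>50: print(np.round(x,1),np.round(ray(c,x[:2],.237),4))
go([.5467,-.1015,.30])
E
```

```text
[186.2  27.8 103. ] [ 0.5401 -0.0163  0.237 ]
[204.3  21.8 598. ] [ 0.5529 -0.0242  0.237 ]
[331.6  18.7 611. ] [ 0.6204 -0.0943  0.237 ]
[272.7  87.8 503. ] [ 0.5517 -0.0932  0.237 ]
tcp [ 0.5186 -0.1852  0.3659] F [-0.1  0.5  0.3] gw -0.004 t 1.7
axes
 [[ 0.735  0.678  0.001]
 [ 0.678 -0.735  0.004]
 [ 0.003 -0.002 -1.   ]]
need tool shift [ 0.0772 -0.0424  0.0662]
```

```bash
python3 -m crank '[[[0.035,-0.02,0.03],[0,0,0],0],[[0.035,-0.02,0.03],[0,0,0],0],[[0,0,0],[0,0,0],0],[[0,0,0],[0,0,0],0]]' 
python3 - <<'E'
from h import *
go([.5467,-.1015,.265])
c=bot.calibration("wrist")
p,d=bot.read_camera("wrist");cv2.imwrite("pics/w2.png",p[:,:,::-1])
for x in blobs(p,(0,0,640,400),130):
    if 150<x[2]<2000: print(np.round(x,1),np.round(ray(c,x[:2],.237),4))
go([.5467,-.1015,.265])
E
```

```text
t: 2.2
eef_pos: [0.5409, -0.1179, 0.3062]
tool_rot: [0.0, 0.934, 0.358, -0.0]
contact_force: [1.1, -0.3, 0.7]
gripper_width: 0.002
tcp [ 0.5409 -0.1179  0.3062] F [ 1.1 -0.3  0.7] gw 0.002 t 2.2
axes
 [[ 0.744  0.669 -0.   ]
 [ 0.669 -0.744 -0.001]
 [-0.001  0.    -1.   ]]
need tool shift [ 0.0153 -0.0083  0.0411]
[257.5   5.  802. ] [0.6103 0.0012 0.237 ]
[313.5  33.7 922. ] [ 0.621  -0.0337  0.237 ]
[390.6 114.2 803. ] [ 0.6189 -0.1024  0.237 ]
[242.1 117.8 758. ] [ 0.5523 -0.0317  0.237 ]
[318.6 187.9 676. ] [ 0.5502 -0.1003  0.237 ]
[408.6 227.6 419. ] [ 0.5716 -0.1686  0.237 ]
[329.  361.4 337. ] [ 0.444  -0.2057  0.237 ]
[221.9 363.1 162. ] [ 0.383  -0.1404  0.237 ]
tcp [ 0.5411 -0.1184  0.3066] F [-0.2 -1.2 -0. ] gw 0.001 t 2.25
axes
 [[ 0.744  0.668  0.001]
 [ 0.668 -0.744 -0.001]
 [-0.     0.001 -1.   ]]
need tool shift [ 0.0155 -0.0089  0.0416]
```

View pics/w2.png

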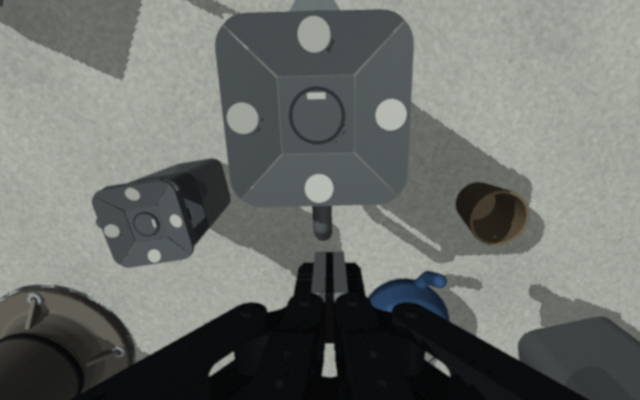

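```bash
python3 -m crank '[[[0.017,-0.0075,0.02],[0,0,0],0],[[0,0,0.025],[0,0,0],0],[[0,0,0],[0,0,0],0],[[0,0,0],[0,0,0],0]]' 
python3 - <<'E'
from h import *
go([.5485,-.101,.246])
p,d=bot.read_camera("wrist");cv2.imwrite("pics/w3.png",p[:,:,::-1])
E
```

```text
t: 2.75
eef_pos: [0.5492, -0.1011, 0.2625]
tool_rot: [0.001, 0.934, 0.357, 0.001]
contact_force: [-0.5, 0.4, -0.5]
gripper_width: -0.001
tcp [ 0.5492 -0.1011  0.2625] F [-0.5  0.4 -0.5] gw -0.001 t 2.75
axes
 [[ 0.744  0.668  0.002]
 [ 0.668 -0.744 -0.001]
 [ 0.001  0.002 -1.   ]]
need tool shift [-0.0005 -0.0006  0.0164]
```

View pics/w3.png

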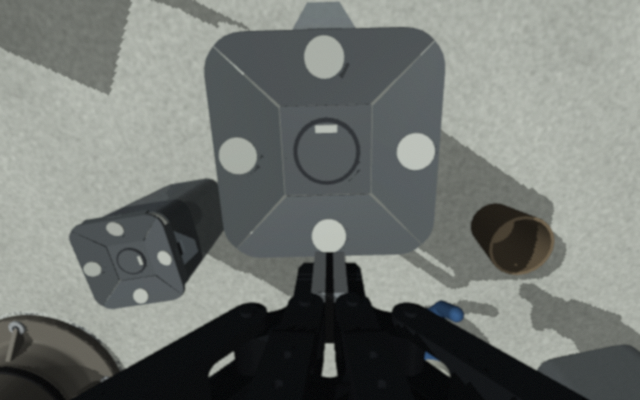

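The fingertips sit just above the handle pad at (328,238), laterally centred. I'll go down in small steps.

```bash
python3 -m crank '[[[0,0,0.004],[0,0,0],0],[[0,0,0.004],[0,0,0],0],[[0,0,0.002],[0,0,0],0],[[0,0,0],[0,0,0],0]]'; python3 -m crank '[[[0,0,0.002],[0,0,0],0],[[0,0,0],[0,0,0],0]]'; python3 -m crank '[[[0,0,0.002],[0,0,0],0],[[0,0,0],[0,0,0],0]]'
```

```text
t: 3.3
eef_pos: [0.5486, -0.0998, 0.2509]
tool_rot: [-0.0, 0.934, 0.358, -0.0]
contact_force: [-0.2, 0.7, 0.9]
gripper_width: -0.002
t: 3.55
eef_pos: [0.5487, -0.0998, 0.249]
tool_rot: [-0.0, 0.934, 0.358, -0.0]
contact_force: [1.3, -0.4, -0.3]
gripper_width: 0.003
t: 3.8
eef_pos: [0.5486, -0.0998, 0.2469]
tool_rot: [-0.0, 0.934, 0.358, -0.0]
contact_force: [0.1, -0.5, -0.7]
gripper_width: -0.003
```

```bash
for i in 1; do python3 -m crank '[[[0,0,0.002],[0,0,0],0],[[0,0,0],[0,0,0],0]]'; done;  python3 -c "
from h import *
p,d=bot.read_camera('wrist');cv2.imwrite('pics/w4.png',p[100:350,200:520,::-1])"
```

```text
t: 4.05
eef_pos: [0.5486, -0.0998, 0.2449]
tool_rot: [-0.0, 0.934, 0.358, -0.0]
contact_force: [-0.1, 0.0, -0.2]
gripper_width: -0.001
```

View pics/w4.png

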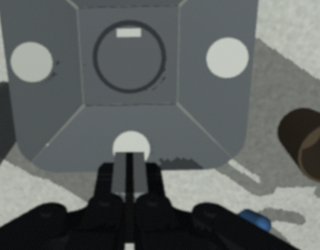

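```bash
for i in 1; do python3 -m crank '[[[0,0,0.0015],[0,0,0],0],[[0,0,0],[0,0,0],0]]'; done; python3 -m crank '[[[0,0,0.0015],[0,0,0],0],[[0,0,0],[0,0,0],0]]'|grep -v rot
```

```text
t: 4.35
eef_pos: [0.5486, -0.0998, 0.2435]
tool_rot: [-0.0, 0.934, 0.358, -0.0]
contact_force: [0.7, 0.0, 0.2]
gripper_width: 0.001
t: 4.6
eef_pos: [0.5486, -0.0998, 0.242]
contact_force: [0.6, 0.2, -0.0]
gripper_width: 0.001
```

```bash
python3 -c "
from h import *
c=bot.calibration('wrist');p,d=bot.read_camera('wrist');cv2.imwrite('pics/w5.png',p[:,:,::-1])
for u,v in [(322,256),(338,256),(322,265),(338,275),(330,240),(237,162),(427,158),(330,150),(300,235),(360,235)]: print(u,v,np.round(pt(c,(u,v),d[v,u]),4))
p,d=bot.read_camera('scene');cv2.imwrite('pics/s5.png',cv2.resize(p[150:260,280:430,::-1],None,fx=5,fy=5))
go([0,0,0])
"
```

```text
322 256 [ 0.556  -0.0896  0.2656]
338 256 [ 0.5607 -0.0948  0.2655]
322 265 [ 0.5554 -0.0902  0.2723]
338 275 [ 0.5603 -0.0946  0.282 ]
330 240 [ 0.5542 -0.096   0.2354]
237 162 [ 0.5547 -0.034   0.2358]
427 158 [ 0.6186 -0.102   0.2358]
330 150 [ 0.5891 -0.0645  0.2307]
300 235 [ 0.5448 -0.0829  0.2328]
360 235 [ 0.5662 -0.107   0.2322]
tcp [ 0.5487 -0.0999  0.2421] F [0.  1.1 0. ] gw -0.001 t 4.7
axes
 [[ 0.743  0.669 -0.   ]
 [ 0.669 -0.743  0.   ]
 [ 0.    -0.    -1.   ]]
need tool shift [-0.341  -0.4413  0.2421]
```

View pics/w5.png

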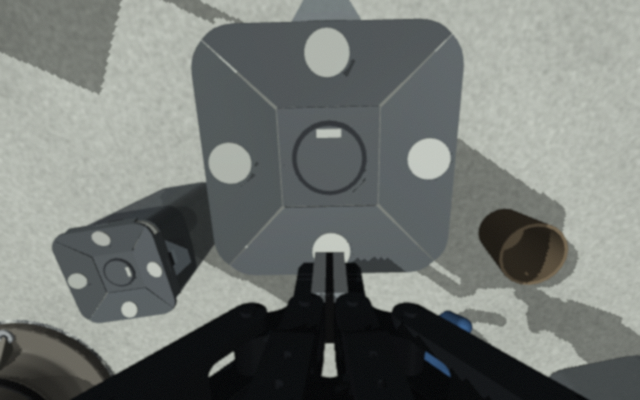

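View pics/s5.png

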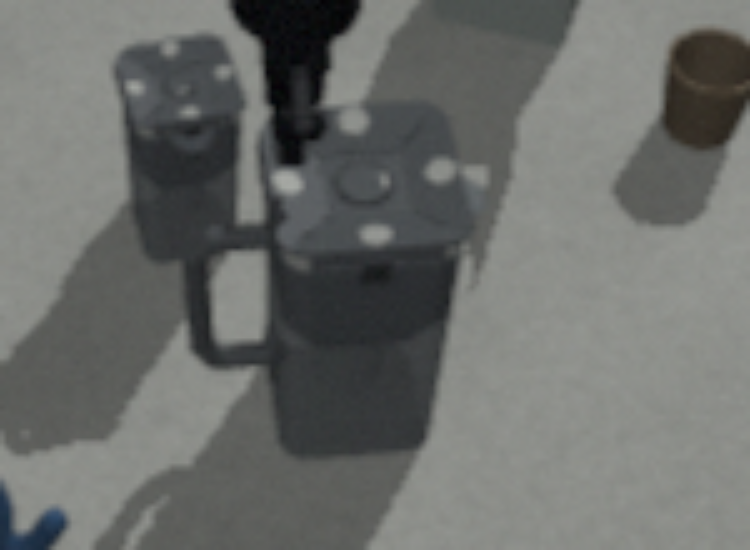

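The wrist depth puts the fingertip edges near z 0.262, which is higher than nominal and still clear of the pad. I'll carry on down by feel.

```bash
python3 -m crank '[[[0,0,0.003],[0,0,0],0],[[0,0,0],[0,0,0],0]]'|grep -v rot;python3 -m crank '[[[0,0,0.003],[0,0,0],0],[[0,0,0],[0,0,0],0]]'|grep -v rot; python3 -c "
from h import *
c=bot.calibration('wrist');p,d=bot.read_camera('wrist')
for v in range(244,270,2): print(v,[np.round(pt(c,(u,v),d[v,u]),3).tolist() for u in (322,338)], p[v,322],p[v,338])
"
```

```text
t: 4.95
eef_pos: [0.5485, -0.0999, 0.2387]
contact_force: [0.9, -0.4, -0.7]
gripper_width: -0.0
t: 5.2
eef_pos: [0.5485, -0.0999, 0.2358]
contact_force: [1.2, -0.4, 0.2]
gripper_width: 0.001
244 [[0.552, -0.093, 0.235], [0.557, -0.099, 0.235]] [199 204 196] [200 204 196]
246 [[0.551, -0.094, 0.235], [0.556, -0.1, 0.235]] [198 203 195] [199 203 196]
248 [[0.55, -0.094, 0.235], [0.555, -0.101, 0.235]] [198 204 196] [199 204 196]
250 [[0.55, -0.095, 0.236], [0.555, -0.101, 0.236]] [192 197 190] [193 198 190]
252 [[0.555, -0.09, 0.254], [0.561, -0.095, 0.255]] [118 122 118] [118 122 119]
254 [[0.556, -0.09, 0.257], [0.56, -0.095, 0.257]] [76 80 80] [74 78 79]
256 [[0.555, -0.09, 0.258], [0.56, -0.095, 0.259]] [76 81 81] [77 81 81]
258 [[0.556, -0.09, 0.261], [0.56, -0.095, 0.261]] [76 79 80] [76 80 80]
260 [[0.556, -0.09, 0.263], [0.56, -0.095, 0.262]] [76 79 80] [75 79 80]
262 [[0.556, -0.09, 0.265], [0.561, -0.095, 0.266]] [75 80 80] [76 80 80]
264 [[0.556, -0.089, 0.267], [0.56, -0.095, 0.266]] [75 79 80] [76 80 81]
266 [[0.556, -0.089, 0.27], [0.56, -0.095, 0.268]] [75 79 80] [76 80 80]
268 [[0.556, -0.09, 0.27], [0.56, -0.095, 0.27]] [75 78 80] [75 80 80]
```

```bash
python3 -m crank '[[[0,0,0.004],[0,0,0],0],[[0,0,0.003],[0,0,0],0],[[0,0,0],[0,0,0],0]]'|grep -v rot;python3 -m crank '[[[0,0,0.003],[0,0,0],0],[[0,0,0],[0,0,0],0]]'|grep -v rot; python3 -m crank '[[[0,0,0.003],[0,0,0],0],[[0,0,0],[0,0,0],0]]'|grep -v rot; python3 -c "
from h import *
c=bot.calibration('wrist');p,d=bot.read_camera('wrist');cv2.imwrite('pics/w6.png',p[:,:,::-1])
for v in range(244,270,3): print(v,[np.round(pt(c,(u,v),d[v,u]),3).tolist() for u in (322,338)])
"
```

```text
t: 5.62
eef_pos: [0.5485, -0.0998, 0.2287]
contact_force: [0.6, 0.1, -0.9]
gripper_width: -0.0
t: 5.88
eef_pos: [0.5486, -0.0998, 0.2259]
contact_force: [0.8, -0.1, -0.7]
gripper_width: -0.002
t: 6.12
eef_pos: [0.5488, -0.0999, 0.223]
contact_force: [-0.5, 0.1, 0.6]
gripper_width: 0.002
244 [[0.556, -0.09, 0.233], [0.561, -0.096, 0.233]]
247 [[0.554, -0.091, 0.232], [0.56, -0.097, 0.233]]
250 [[0.553, -0.092, 0.233], [0.559, -0.097, 0.233]]
253 [[0.556, -0.09, 0.243], [0.561, -0.095, 0.243]]
256 [[0.556, -0.09, 0.246], [0.561, -0.095, 0.246]]
259 [[0.556, -0.09, 0.249], [0.561, -0.095, 0.249]]
262 [[0.556, -0.09, 0.252], [0.561, -0.095, 0.252]]
265 [[0.556, -0.09, 0.255], [0.56, -0.095, 0.254]]
268 [[0.556, -0.09, 0.257], [0.561, -0.095, 0.257]]
```

View pics/w6.png

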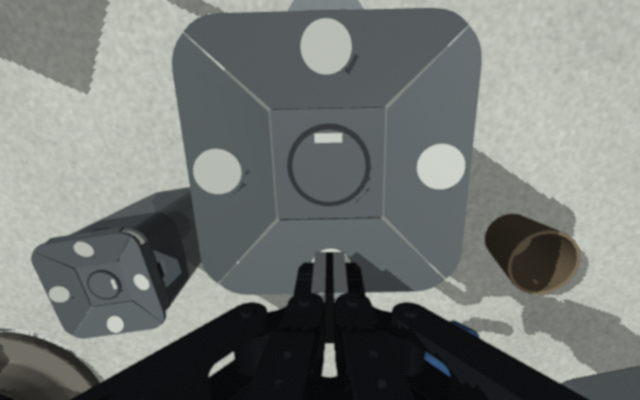

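```bash
python3 -m crank '[[[0,0,0.003],[0,0,0],0],[[0,0,0],[0,0,0],0]]'|grep -v rot;python3 -m crank '[[[0,0,0.002],[0,0,0],0],[[0,0,0],[0,0,0],0]]'|grep -v rot; python3 -m crank '[[[0,0,0.002],[0,0,0],0],[[0,0,0],[0,0,0],0]]'|grep -v rot
```

```text
t: 6.42
eef_pos: [0.5484, -0.1004, 0.2202]
contact_force: [-1.8, -1.3, 2.7]
gripper_width: 0.001
t: 6.68
eef_pos: [0.5487, -0.0995, 0.2177]
contact_force: [0.2, -0.6, 0.2]
gripper_width: 0.004
t: 6.92
eef_pos: [0.5489, -0.0995, 0.2163]
contact_force: [-1.9, -0.1, 3.9]
gripper_width: 0.001
```

Contact has begun, with an upward force building at TCP z 0.220. Home should come about 5–6 mm further down.

```bash
python3 -m crank '[[[0,0,0.0015],[0,0,0],0],[[0,0,0],[0,0,0],0]]'|grep -v rot;python3 -m crank '[[[0,0,0.0015],[0,0,0],0],[[0,0,0],[0,0,0],0]]'|grep -v rot; python3 -c "
from h import *
p,d=bot.read_camera('wrist');cv2.imwrite('pics/w7.png',p[:,:,::-1]);p,d=bot.read_camera('scene');cv2.imwrite('pics/s7.png',cv2.resize(p[150:260,280:430,::-1],None,fx=5,fy=5))"
```

```text
t: 7.18
eef_pos: [0.5491, -0.0996, 0.2162]
contact_force: [-4.9, 0.5, 12.8]
gripper_width: -0.0
t: 7.42
eef_pos: [0.5494, -0.0998, 0.216]
contact_force: [-8.7, 1.0, 21.0]
gripper_width: 0.001
```

View pics/w7.png

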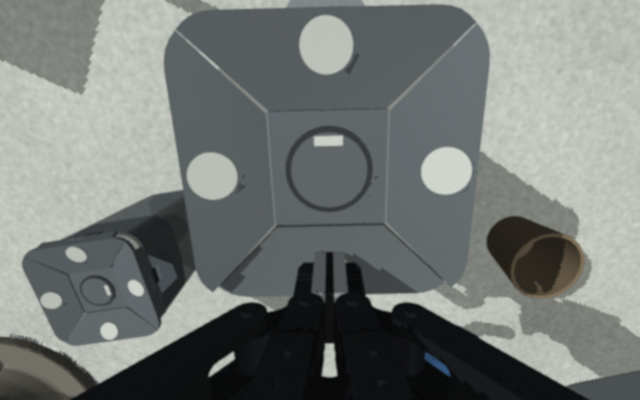

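View pics/s7.png

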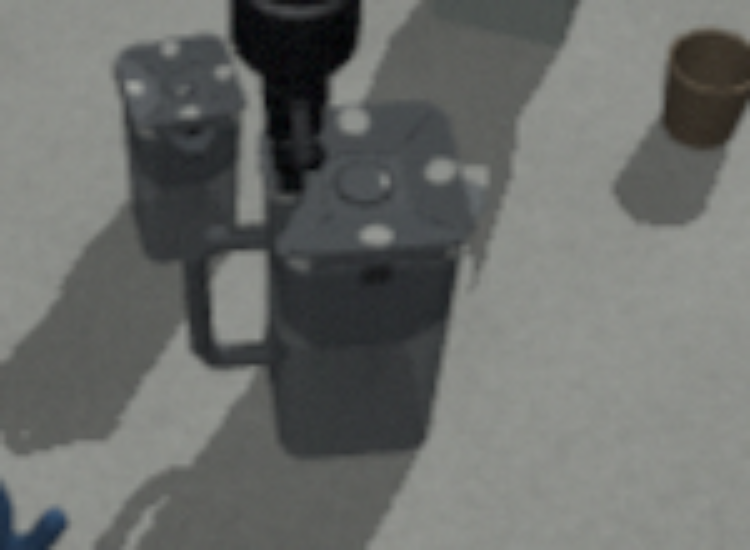

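The force jumped to 21 N with no further travel, so the section looks home. I'll lift off and check.

```bash
python3 -m crank '[[[0,0,-0.01],[0,0,0],0],[[0,0,-0.03],[0,0,0],0],[[0,0,-0.03],[0,0,0],0],[[-0.04,0,0],[0,0,0],0],[[0,0,0],[0,0,0],0],[[0,0,0],[0,0,0],0]]'|grep -v rot;  python3 -c "
from h import *
c=bot.calibration('wrist');p,d=bot.read_camera('wrist');cv2.imwrite('pics/w8.png',p[:,:,::-1])
for x in blobs(p,(150,0,500,250),130):
    if 300<x[2]<2500: print(np.round(x,1),np.round(ray(c,x[:2],.237),4),np.round(pt(c,x[:2],d[int(x[1]),int(x[0])]),4))
go([.617,-.103,.25])"
```

```text
t: 8.28
eef_pos: [0.5191, -0.1262, 0.2829]
contact_force: [0.5, -0.6, 0.5]
gripper_width: -0.001
[ 414.7   76.6 1109. ] [ 0.619  -0.1024  0.237 ] [ 0.6191 -0.1025  0.2364]
[ 243.7   80.8 1048. ] [ 0.5522 -0.0316  0.237 ] [ 0.5523 -0.0318  0.2378]
[330.7 163.8 802. ] [ 0.5499 -0.1005  0.237 ] [ 0.5492 -0.1012  0.2315]
[307.4 191.4 477. ] [ 0.5271 -0.1014  0.237 ] [ 0.4682 -0.1334  0.001 ]
[418.2 218.7 479. ] [ 0.5612 -0.1664  0.237 ] [ 5.417e-01 -2.742e-01  1.000e-04]
[ 218.1  239.4 1290. ] [ 0.463  -0.0791  0.237 ] [ 0.3295 -0.0853  0.0005]
tcp [ 0.5193 -0.1259  0.2828] F [ 0.2 -0.  -0.1] gw -0.003 t 8.325
axes
 [[ 0.743  0.67  -0.   ]
 [ 0.67  -0.743  0.001]
 [ 0.    -0.    -1.   ]]
need tool shift [0.0878 0.0485 0.0328]
```

View pics/w8.png

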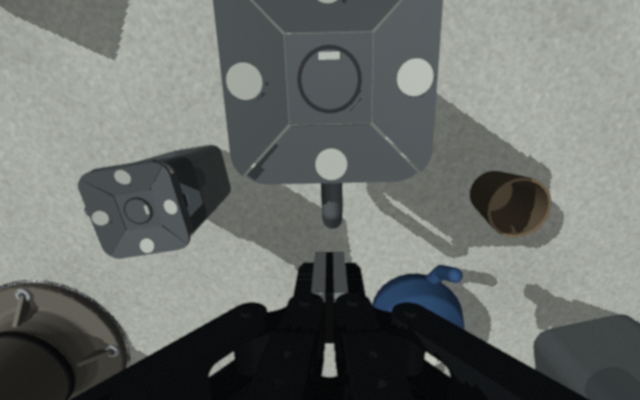

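The handle pad now reads z = 0.2315, so it has clicked, and the pitcher hasn't moved. The right pad is next.

```bash
python3 -m crank '[[[0.045,0.0245,0],[0,0,0],0],[[0.044,0.0245,0],[0,0,0],0],[[0,0,0.03],[0,0,0],0],[[0,0,0.025],[0,0,0],0],[[0,0,0],[0,0,0],0],[[0,0,0],[0,0,0],0]]'|grep -v rot; python3 -c "
from h import *
go([.618,-.1025,.222])"
```

```text
t: 9.07
eef_pos: [0.6187, -0.103, 0.2289]
contact_force: [0.1, 0.4, -0.1]
gripper_width: -0.0
tcp [ 0.6187 -0.103   0.2289] F [ 0.1  0.4 -0.1] gw -0.0 t 9.075
axes
 [[ 0.743  0.67   0.001]
 [ 0.67  -0.743  0.   ]
 [ 0.001  0.001 -1.   ]]
need tool shift [-0.0002 -0.0008  0.0069]
```

```bash
python3 -m crank '[[[0,0,0.004],[0,0,0],0],[[0,0,0.004],[0,0,0],0],[[0,0,0],[0,0,0],0]]'|grep -v rot; python3 -m crank '[[[0,0,0.002],[0,0,0],0],[[0,0,0],[0,0,0],0]]'|grep -v rot; python3 -m crank '[[[0,0,0.002],[0,0,0],0],[[0,0,0],[0,0,0],0]]'|grep -v rot
```

```text
t: 9.45
eef_pos: [0.619, -0.1039, 0.2212]
contact_force: [2.0, -1.1, 4.8]
gripper_width: -0.005
t: 9.7
eef_pos: [0.618, -0.1036, 0.2184]
contact_force: [0.8, 0.8, 0.4]
gripper_width: 0.002
t: 9.95
eef_pos: [0.6175, -0.1032, 0.2163]
contact_force: [-1.1, 0.6, 5.6]
gripper_width: 0.002
```

```bash
python3 -m crank '[[[0,0,0.002],[0,0,0],0],[[0,0,0],[0,0,0],0]]'|grep -v rot; python3 -m crank '[[[0,0,-0.01],[0,0,0],0],[[0,0,-0.03],[0,0,0],0],[[0,0,-0.03],[0,0,0],0],[[0,0,0],[0,0,0],0],[[0,0,0],[0,0,0],0]]'|grep -v rot;  python3 -c "
from h import *
c=bot.calibration('wrist');p,d=bot.read_camera('wrist');cv2.imwrite('pics/w9.png',p[:,:,::-1])
for x in blobs(p,(100,0,500,250),130):
    if 300<x[2]<2500: print(np.round(x,1),np.round(ray(c,x[:2],.237),4),np.round(pt(c,x[:2],d[int(x[1]),int(x[0])]),4))
go([.619,-.0345,.28])"
```

```text
t: 10.2
eef_pos: [0.6183, -0.1038, 0.2161]
contact_force: [-3.1, -1.0, 13.6]
gripper_width: 0.005
t: 10.82
eef_pos: [0.6171, -0.1034, 0.283]
contact_force: [0.5, 0.0, -1.0]
gripper_width: 0.002
[247.1 148.2 794. ] [ 0.6211 -0.0336  0.237 ] [ 0.6212 -0.0337  0.2373]
[331.3 219.  679. ] [ 0.6214 -0.102   0.237 ] [ 0.6202 -0.1031  0.2325]
[179.7 224.9 725. ] [ 0.5525 -0.0316  0.237 ] [ 0.5529 -0.0316  0.2377]
tcp [ 0.617  -0.1034  0.2826] F [ 1.1 -0.3 -0. ] gw 0.001 t 10.875
axes
 [[ 0.743  0.669 -0.003]
 [ 0.669 -0.743  0.   ]
 [-0.002 -0.002 -1.   ]]
need tool shift [ 0.0476 -0.0498  0.0026]
```

View pics/w9.png

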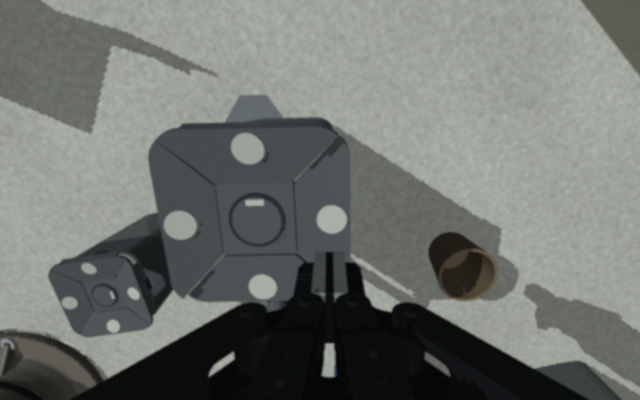

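The right pad is down at about 0.232, with raised corners now showing next to both pressed sections. Spout is next.

```bash
python3 -m crank '[[[0.024,-0.025,0],[0,0,0],0],[[0.024,-0.025,0],[0,0,0],0],[[0,0,0.03],[0,0,0],0],[[0,0,0.025],[0,0,0],0],[[0,0,0.004],[0,0,0],0],[[0,0,0],[0,0,0],0],[[0,0,0],[0,0,0],0]]'|grep -v rot;python3 -m crank '[[[0,0,0.004],[0,0,0],0],[[0,0,0],[0,0,0],0]]'|grep -v rot; python3 -m crank '[[[0,0,0.002],[0,0,0],0],[[0,0,0],[0,0,0],0]]'|grep -v rot
```

```text
t: 11.75
eef_pos: [0.6207, -0.0343, 0.226]
contact_force: [-0.4, -1.7, 0.4]
gripper_width: 0.001
t: 12.0
eef_pos: [0.6212, -0.034, 0.2221]
contact_force: [1.7, 0.0, 3.5]
gripper_width: -0.0
t: 12.25
eef_pos: [0.6211, -0.0338, 0.2199]
contact_force: [2.3, 1.6, 4.3]
gripper_width: 0.002
```

```bash
python3 -m crank '[[[0,0,0.002],[0,0,0],0],[[0,0,0],[0,0,0],0]]'|grep -v rot; python3 -m crank '[[[0,0,0.002],[0,0,0],0],[[0,0,0],[0,0,0],0]]'|grep -v rot; python3 -m crank '[[[0,0,0.002],[0,0,0],0],[[0,0,0],[0,0,0],0]]'|grep -v rot
```

```text
t: 12.5
eef_pos: [0.6194, -0.0344, 0.2164]
contact_force: [1.0, 1.5, 0.2]
gripper_width: -0.001
t: 12.75
eef_pos: [0.6199, -0.0342, 0.2161]
contact_force: [-2.7, 1.0, 8.9]
gripper_width: 0.001
t: 13.0
eef_pos: [0.621, -0.0335, 0.216]
contact_force: [-2.7, 2.0, 17.6]
gripper_width: -0.004
```

Spout shows the same stop at 17.6 N. I'll lift off and move to the left pad at about (0.551, -0.032).

```bash
python3 -m crank '[[[0,0,-0.01],[0,0,0],0],[[0,0,-0.03],[0,0,0],0],[[0,0,-0.03],[0,0,0],0],[[-0.04,-0.02,0],[0,0,0],0],[[0,0,0],[0,0,0],0],[[0,0,0],[0,0,0],0]]'|grep -v rot;  python3 -c "
from h import *
go([.551,-.032,.28])"
```

```text
t: 13.75
eef_pos: [0.5768, -0.0464, 0.2827]
contact_force: [0.7, 0.8, 0.8]
gripper_width: -0.003
tcp [ 0.5768 -0.0464  0.2827] F [0.7 0.8 0.8] gw -0.003 t 13.75
axes
 [[ 0.743  0.669 -0.001]
 [ 0.669 -0.743 -0.   ]
 [-0.001 -0.    -1.   ]]
need tool shift [-0.0096 -0.028   0.0028]
```

```bash
python3 -m crank '[[[-0.0095,-0.028,0],[0,0,0],0],[[0,0,0.03],[0,0,0],0],[[0,0,0.025],[0,0,0],0],[[0,0,0.004],[0,0,0],0],[[0,0,0],[0,0,0],0],[[0,0,0],[0,0,0],0]]'|grep -v rot;python3 -m crank '[[[0,0,0.004],[0,0,0],0],[[0,0,0],[0,0,0],0]]'|grep -v rot; python3 -m crank '[[[0,0,0.002],[0,0,0],0],[[0,0,0],[0,0,0],0]]'|grep -v rot; python3 -m crank '[[[0,0,0.002],[0,0,0],0],[[0,0,0],[0,0,0],0]]'|grep -v rot;python3 -m crank '[[[0,0,0.002],[0,0,0],0],[[0,0,0],[0,0,0],0]]'|grep -v rot
```

```text
t: 14.5
eef_pos: [0.552, -0.0316, 0.225]
contact_force: [-0.1, -0.1, -0.4]
gripper_width: -0.002
t: 14.75
eef_pos: [0.5518, -0.0312, 0.2208]
contact_force: [-0.7, 1.3, 5.0]
gripper_width: -0.004
t: 15.0
eef_pos: [0.5511, -0.0318, 0.218]
contact_force: [0.3, -0.5, 1.3]
gripper_width: -0.004
t: 15.25
eef_pos: [0.5512, -0.0321, 0.2163]
contact_force: [-2.4, 0.0, 4.5]
gripper_width: 0.003
t: 15.5
eef_pos: [0.5515, -0.0319, 0.2161]
contact_force: [-6.1, -0.3, 16.0]
gripper_width: 0.002
```

Left has reached its stop. I'll lift, back off to the handle side and inspect.

```bash
python3 -m crank '[[[0,0,-0.01],[0,0,0],0],[[0,0,-0.03],[0,0,0],0],[[0,0,-0.04],[0,0,0],0],[[-0.06,0.01,-0.01],[0,0,0],0],[[-0.04,0.04,0],[0,0,0],0],[[0,0,0],[0,0,0],0],[[0,0,0],[0,0,0],0]]'|grep -v rot;  python3 -c "
from h import *
go([0,0,0])
c=bot.calibration('wrist');p,d=bot.read_camera('wrist');cv2.imwrite('pics/w10.png',p[:,:,::-1])
for x in blobs(p,(100,0,500,250),130):
    if 300<x[2]<2500: print(np.round(x,1),np.round(ray(c,x[:2],.2315),4),np.round(pt(c,x[:2],d[int(x[1]),int(x[0])]),4))
for n in ('scene','top'):
    p,d=bot.read_camera(n);cv2.imwrite(f'pics/{n}10.png',p[:,:,::-1]);np.save(f'pics/{n}10d.npy',d)
p=cv2.imread('pics/scene10.png');cv2.imwrite('pics/s10.png',cv2.resize(p[150:260,280:430],None,fx=5,fy=5))"
```

```text
t: 16.38
eef_pos: [0.5104, -0.1353, 0.3039]
contact_force: [0.2, 0.3, 0.6]
gripper_width: -0.001
tcp [ 0.5104 -0.1353  0.3039] F [0.2 0.3 0.6] gw -0.001 t 16.375
axes
 [[ 0.743  0.669 -0.   ]
 [ 0.669 -0.743  0.001]
 [ 0.    -0.001 -1.   ]]
need tool shift [-0.2889 -0.4418  0.3041]
[406.7  57.9 872. ] [ 0.6198 -0.1033  0.2315] [ 0.62   -0.1034  0.2306]
[248.8  61.7 858. ] [ 0.5513 -0.0306  0.2315] [ 0.5513 -0.0306  0.2318]
[329.5 139.7 705. ] [ 0.5492 -0.1013  0.2315] [ 0.5493 -0.1012  0.2324]
[ 300.1  170.5 1047. ] [ 0.5198 -0.1003  0.2315] [ 0.4701 -0.1178  0.0006]
[413.4 204.6 416. ] [ 0.5553 -0.1771  0.2315] [ 5.413e-01 -2.717e-01  4.000e-04]
```

View pics/w10.png

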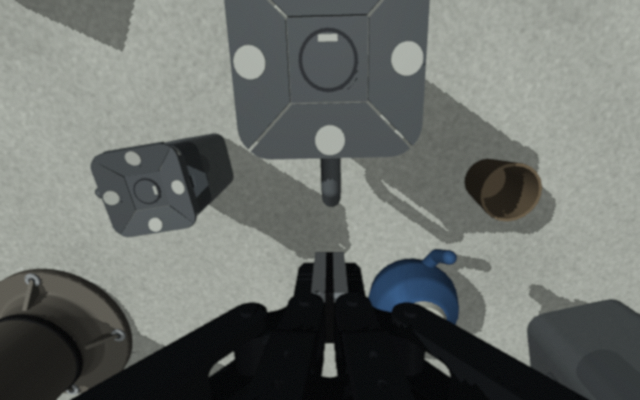

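View pics/s10.png

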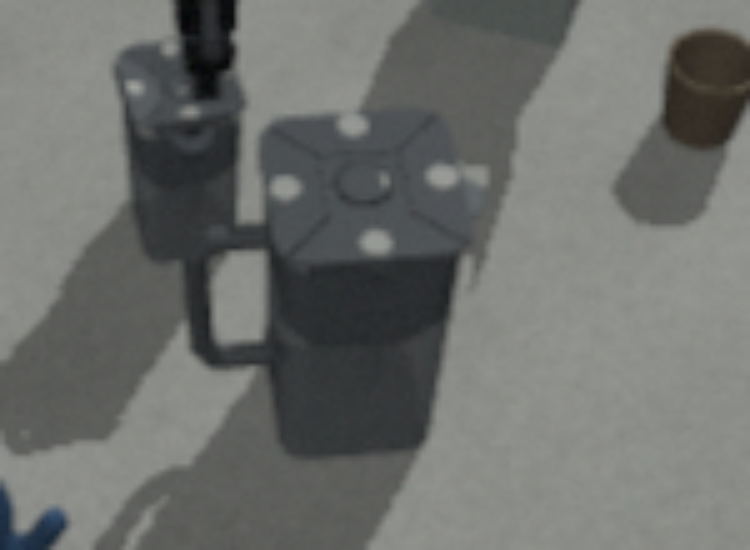

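View pics/scene10.png

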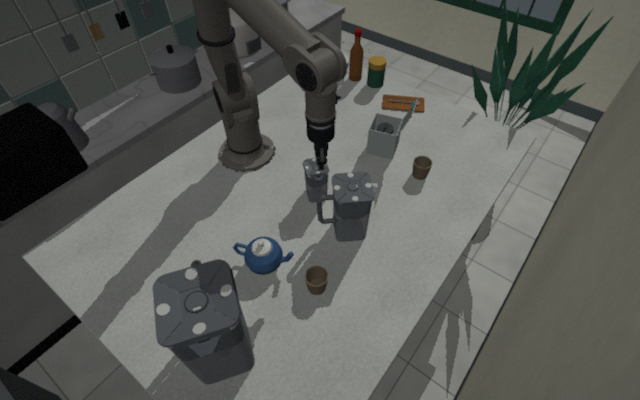

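The lid now looks flat on all sides, the pitcher is in place and nothing else has moved. The spout pad isn't in the wrist view, so I'll check all four pads in the scene depth.

```bash
python3 -c "
from h import *
for n in ('scene','top'):
  c=bot.calibration(n);E=np.linalg.inv(np.array(c['extrinsics']));a=np.load(f'pics/{n}0d.npy');b=np.load(f'pics/{n}10d.npy')
  for nm,w in dict(spout=(.619,-.0345),left=(.5505,-.0325),handle=(.5485,-.101),right=(.617,-.103)).items():
    q=E@np.r_[w,.232,1];u,v=int(round(c['fx']*q[0]/q[2]+c['cx'])),int(round(c['fy']*q[1]/q[2]+c['cy']))
    f=lambda d:np.median([pt(c,(i,j),d[j,i])[2] for i in range(u-1,u+2) for j in range(v-1,v+2)])
    print(n,nm,u,v,'before',f(a).round(4),'after',f(b).round(4))
"
```

```text
scene spout 368 185 before 0.2355 after 0.2316
scene left 350 175 before 0.2362 after 0.2317
scene handle 337 187 before 0.2374 after 0.2328
scene right 355 197 before 0.238 after 0.2329
top spout 277 157 before 0.2369 after 0.2323
top left 276 182 before 0.236 after 0.2325
top handle 301 183 before 0.2366 after 0.7061
top right 302 158 before 0.2357 after 0.688
```

All four pads dropped about 4–5 mm, to 0.232 ± 0.001. In the top view the arm covers the handle and right pads, but the scene and wrist views show them. I'm handing in.

```bash
python3 -c "
from station import bot
print(bot.get_obs()['contact_force'],bot.hand_in())"
```

```text
the job is handed in; nothing more can be done
[-0.77656201 -0.24802662  0.99816443] None
```

All four rim sections of the medium grey pitcher's lid are pressed shut, and I handed the job in at about 16.5 s of the 48 s allowed. I pressed handle, right, spout and left in turn with the closed fingertips. At each one the force fell as it snapped over, then rose against a hard stop, to at most about 23 N in the readings.

- **Pads:** All four read 0.231–0.233 m in the last pictures, against about 0.237 m before; home height is 0.2315 m.
- **Surroundings:** The pitcher stayed within about 1–2 mm by its pad positions. By eye in the last scene picture, the teapot, cups and cartridge box looked where they were. The arm ended clear of everything, with no contact force.
- **Disagreements:**
  - The fingertips met the pads with the reported tool point about 30 mm lower than the given geometry implies, so I found contact by depth and force.
  - In the last top view the arm covered the handle and right pads, so I checked those in the scene and wrist views only.

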